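# Hang the slide rack on the spring balance

## Task

Weigh the loaded slide rack: lift it by its grip and hang its hook on the spring balance's arm, between the two collars. It is heavier at one end and the arm sinks under it, so ease the weight on gently, without pressing hard on the balance, and let go only when the arm carries it and it already leans the way it will hang, so that it does not drop, spring up or swing. Leave the other things on the bench where they are.

Things in the scene. Friction and masses are not known exactly. Their poses are not given: they have to be found in the camera images.
- rack: steel slide rack, 0.2 to 0.7 kg (mm): basket 90 (x) x 76 (y) x 40 (z), origin at the centre of its underside, glass slides in its +x half. From its -x end a stem 24 wide rises to a bridge (z 137 to 143) reaching back over the basket to x +8. Under the bridge is the hook; above it, the grip. Hook and basket form a C open to +x, where the balance's arm enters lying along y.
- rack_lip (a point): bottom of the hook's front lip (mm): x 6, y 0, z 108 of the rack's frame; lip 4 thick in x, 24 wide. Between it and the basket's top (z 40) the arm can pass into the hook
- rack_com (a point): centre of mass of the rack, at about x +7, y 0, z 30 mm of its frame: forward (+x) of the hook, so hanging freely the rack leans +x end down, by about 0.32 rad from upright (turned about its +y), give or take 0.06 rad by friction in the hook
- rack_seat (a point): where the axis of the balance arm lies in the rack's hook when seated (mm): x -22, y 0, z 119 of the rack's frame. The hook is an inverted V, apex 6 above this point, slopes 30 degrees, each side about 18 long, 24 wide along y
- rack_grip (a point): point in the rack's black grip, a post 16 (x) x 24 (y), from z 143 to z 190 of the rack's frame, directly above the hook; this point is at x -22, y 0, z 168
- balance: fixed spring balance (mm), origin on the bench under the hanging place, z up. Base plate 150 (x) x 230 (y) x 12 from y -170 to +60; column 30 x 24 at y -140, top z 292. On it slides a carriage with the arm, which sinks straight down under load, 8 mm per N (120 N/m, lightly damped, 90 mm travel). Delicate: load it with under 10 N in all and never faster than 50 mm/s
- hang_place (a point): hanging place (mm): on the arm's axis midway between its two collars; sinks with the arm (z 240 unloaded). Arm: round bar, diameter 10, along the balance's y, from the carriage (ends at y -123) to a free end at y +33. Collars: diameter 22, 4 thick, inner faces at y -17 and +17
- spare_rack: bystander: low open steel slide tray 90 x 76 x 40 without any hanger; origin at the centre of its underside (sizes in mm)
- stain_jar: bystander: open rectangular glass jar 85 x 75 x 70; origin at the centre of its underside (sizes in mm)
- oil_bottle: bystander: small amber bottle, diameter 36, 75 tall; origin at the centre of its underside (sizes in mm)
- reagent: bystander: white bottle, diameter 64, 130 tall; origin at the centre of its underside (sizes in mm)
- slide_box: bystander: closed grey plastic box 140 x 75 x 34; origin at the centre of its underside (sizes in mm)
- beaker: bystander: glass beaker, diameter 68, 90 tall; origin at the centre of its underside (sizes in mm)
- mouse: bystander: black computer mouse about 80 x 60 x 31; origin at the centre of its underside (sizes in mm)
Things that resemble listed ones, but are neither listed nor needed, are in the scene too. What is shaped like the rack but pink or turquoise is not meant.

How it is judged (in metres and radians):
On the way, in this order (a step that is already met when the one before it is completed fails the run):
1. the rack is lifted clear of the bench in the fingers (height (world z) of rack above 0.05 m and contact force between rack and the fingers above 1 N), for 0.2 s.
2. the hook is over the arm between the collars, and the arm bears on it while the fingers still hold the rack (distance between rack_seat and hang_place below 0.009 m and contact force between rack and balance above 0.8 N and contact force between rack and the fingers above 0.5 N), for 0.2 s.
At the end, for the whole second after the job is handed in: The rack hangs at rest from the balance's arm alone, the arm seated in its hook between the collars (rack_seat within 9 mm of hang_place), clear of the base plate, slower than 0.03 m/s and 0.2 rad/s (distance between rack_seat and hang_place below 0.009 m and contact force between rack and balance above 1 N and height (world z) of rack above 0.03 m and linear speed of rack below 0.03 m/s and angular speed of rack below 0.2 rad/s); the robot touches nothing.
It fails at once if the rack, on the balance's arm or let go above the bench, drops, springs or swings (faster than 0.07 m/s or 0.5 rad/s) ((contact force between rack and the fingers below 0.1 N or contact force between rack and balance above 0.5 N) and height (world z) of rack above 0.03 m and (linear speed of rack above 0.07 m/s or angular speed of rack above 0.5 rad/s)).
It fails at once if the rack bears on the balance with more than 10 N (contact force between rack and balance above 10 N).
It fails at once if the gripper or arm pushes the balance with more than 4 N (contact force between any of the fingers, the arm and balance above 4 N).
It fails at once if another thing on the bench is shifted more than 20 mm (distance of any of spare_rack, stain_jar, oil_bottle, reagent, slide_box, beaker, mouse from where it was at the start of the episode above 0.02 m).
It also fails if it takes over 54 s, if anything falls off the work surface, if the arm or the gripper's body presses on something with over 40 N, if the wrist force passes 120 N, or if a joint passes its speed limit or range.

## Robot

A 7-joint arm with a two-finger parallel gripper is mounted at the origin on the work surface. World frame = base frame: x ahead of the robot, y to its left, z up, the work surface at z = 0. Lengths are in m, angles in degrees, forces in N, time in s.
With the tool pointing down it reaches from about 0.425 to 0.875 m from the base axis. Payload 9.9 kg.
Tool frame: the origin (TCP) lies at the very end of the fingers, on their centre line; the grasp point (between the pads) lies 19 mm behind it; z points along the fingers, y is the line along which they close (so a half turn about z gives the same grasp; the last joint's range is limited). The gripper opens to 85 mm and grips with 20 to 120 N. Pads are 22 mm wide; open, the fingers measure 114 mm over their backs; the gripper's body (76 mm by 85 mm) begins 54 mm behind the grasp point. The pads swing forward as they close: fully open they stand 13 mm farther back than shut.
Start: joints at [63.495, 32.985, 1.427, 82.34, -0.859, 64.687, -3.237], TCP at [0.25, -0.627, 0.231] pointing down, gripper open.
Joint ranges: [-157.87, 157.87], [-19.46, 123.44], [-87.15, 90], [11.01, 140.99], [-62.26, 242.26], [9.8, 113.94], [-161.44, 161.44]. Speed limits (degrees/s): [127.2, 127.2, 172.46, 172.46, 180, 180, 180].

## Interface

Orientations are given as [roll, pitch, yaw] about the fixed x, y, z axes, in that order (R = Rz(yaw) Ry(pitch) Rx(roll)).
In Python, from plant import r, vision, workorder gives the robot as it stands.
- The arm moves only by the tool arm_command, never from a script. Its argument "moves" is one flat list of numbers, 7 for each row, row after row: the closure, from 0 (fully open) to 1 (shut), then the shift along the tool's x, y, z each as a share of 0.12 m, from -1 to 1, then the turn, a rotation vector about the tool's x, y, z each as a share of 4 degrees, from -1 to 1. A call has 1 to 8 rows; each row shifts and turns the commanded pose from where the row before left it, along the tool's axes as they then stand; what a row does not reach is not made up. A row lasts 1/12 s, in which the tool goes at most 41.7 mm and 7.16 degrees, less where a joint would pass 70% of its speed; a pose out of reach is approached as far as the arm can. A call with a number of a shift or a turn outside -1 to 1 is refused whole. A call with a gripper value outside its range is refused whole. The fingers move at their own pace and stop on an object; the grip force is fixed at half the most. Time passes only in rows, so rows that do not move let the fingers close. It gives the time, the measured TCP pose, the force, the opening and the grip force at its end, in the units of the state.
- r.read_state(): the state, without advancing time (a new reading comes with each control period).
- vision.capture(name): name is "side" or "top"; returns a dict with "pixels" (480x640x3 uint8, blue, green, red), "fx", "fy", "cx", "cy" (pixels), "eye" and "attitude" of the camera in the world. Camera axes: x right, y down, z forward; pixel columns grow to the right and rows downward; lengths in m; the calibration is good to about 2 mm. A picture is of the moment at which its call begins. There is no depth.
- workorder.job_done(): hands the job in; it is judged then, once.
The state is a dict: "clock": time; "qpos": joint angles; "joint_velocities": joint speeds; "effort": joint torques, N m; "position": TCP position; "tool_rot": TCP orientation; "contact_force": force on the tool from outside, world axes, zero at the start; "ft_torque": the same for the moment, N m; "opening": opening from 0.0 (shut) to 1.0 (fully open); "gripper_force": force on a finger pad.
Only numpy, scipy, OpenCV 4.12 (cv2) and the standard library are available. Lean on these libraries where they do the work, as an engineer would, in place of code of your own. Each camera call takes 0.05 s, during which the arm holds its last target. There are 200 camera calls.

## Working session

There is one attempt and no reset: what is moved stays moved. The work goes in short steps, Python scripts to look and compute and a tool call to move; the robot and the scene stay as the last step left them, time stands still between calls to the robot, and variables do not carry over. Pictures are saved under pics/ and viewed, at most 10 in all, crops included, and the job is handed in when it is done.

Besides the shell and the picture viewer there is one more tool, called in YAML: its name, and indented under it one key for each argument. arm_command: Moves the arm, as the interface text tells. Its arguments: {"type":"object","properties":{"moves":{"type":"array"}},"required":["moves"]}

```bash
mkdir -p pics; ls; python3 - <<'E'
from plant import r, vision
import cv2
print(r.read_state())
for n in("side","top"):
    c=vision.capture(n); cv2.imwrite(f"pics/{n}0.png",c["pixels"]); print(n,{k:v for k,v in c.items() if k!="pixels"})
E
```

```text
pics
{'clock': 0.0, 'qpos': array([63.49442209, 33.03203899,  1.42409185, 82.38630606, -0.85744404,
       64.68703042, -3.23800601]), 'joint_velocities': array([ 0.05433492, -0.1086093 , -0.01519543,  0.13252822,  0.08613671,
        0.02357201,  0.01950336]), 'effort': array([-1.28025590e-06, -7.65736270e+01,  2.25026898e+00, -2.85960710e+01,
        1.52717752e-02,  1.27923550e-02, -1.22691915e-05]), 'position': array([ 0.24944516, -0.6267278 ,  0.230451  ]), 'tool_rot': array([-1.79905459e+02,  7.07458625e-03,  2.17056779e+01]), 'contact_force': array([ 0.9649543 , -0.41421612, -0.79811781]), 'ft_torque': array([-0.00034165,  0.02576565,  0.06526547]), 'gripper_force': 0.0, 'opening': 0.9981722824077472}
side {'fx': 503.3176809359752, 'fy': 503.3176809359752, 'cx': 319.42026908160244, 'cy': 233.8996851682789, 'eye': array([-0.04379713,  0.76843645,  0.73118697]), 'attitude': array([-120.53072964,   -0.23820246, -142.26328614])}
top {'fx': 446.0673475871597, 'fy': 446.0673475871597, 'cx': 324.94351191556746, 'cy': 235.5019818663863, 'eye': array([0.34727556, 0.00319691, 1.21912508]), 'attitude': array([-169.87004455,   -0.45567457,  -89.24848053])}
```

View pics/side0.png

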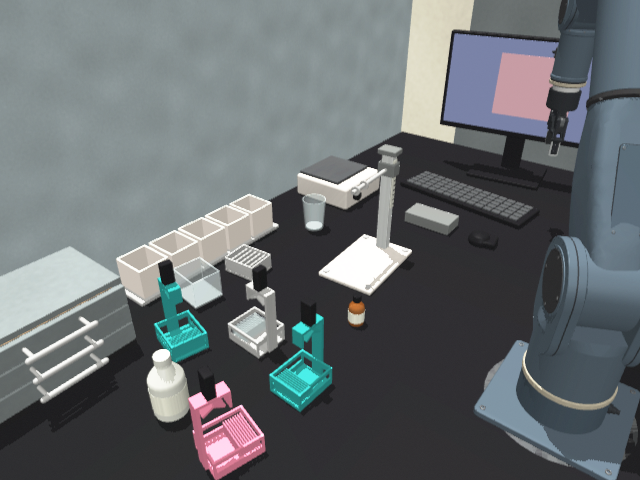

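View pics/top0.png

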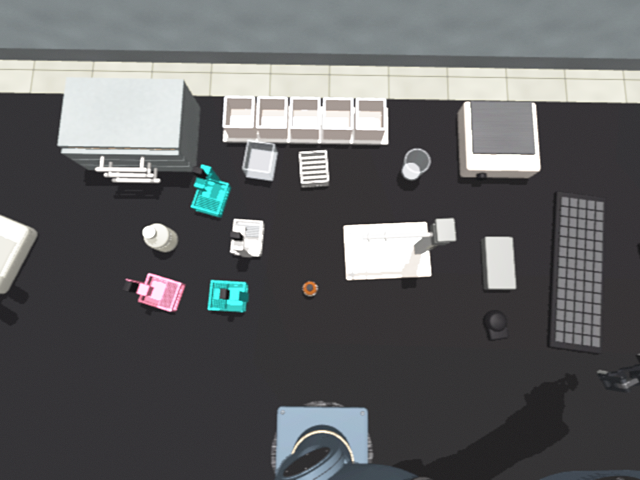

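The candidates are:
- **Steel rack with black grip:** side (258,320), top (247,238).
- **Turquoise racks:** side (180,320) and (303,360).
- **Pink rack:** side (228,420).
- **Spare tray, no hanger:** side (248,262).

I choose the steel one and will check it in a close crop.

```bash
cat > h.py <<'E'
import numpy as np, cv2
from scipy.spatial.transform import Rotation as R
from plant import r, vision
def rot(a): return R.from_euler("xyz",a,degrees=True).as_matrix()
def ray(c,u,v): return c["eye"], rot(c["attitude"])@np.array([(u-c["cx"])/c["fx"],(v-c["cy"])/c["fy"],1])
def onz(c,u,v,z):
    e,d=ray(c,u,v); return e+d*(z-e[2])/d[2]
def proj(c,p):
    q=rot(c["attitude"]).T@(np.array(p)-c["eye"]); return np.array([c["fx"]*q[0]/q[2]+c["cx"],c["fy"]*q[1]/q[2]+c["cy"]])
def tri(c1,p1,c2,p2):
    e1,d1=ray(c1,*p1);e2,d2=ray(c2,*p2)
    s=np.linalg.lstsq(np.c_[d1,-d2],e2-e1,rcond=None)[0]
    a,b=e1+s[0]*d1,e2+s[1]*d2; return (a+b)/2,np.linalg.norm(a-b)
E
python3 - <<'E'
import cv2,numpy as np
s=cv2.imread("pics/side0.png");t=cv2.imread("pics/top0.png")
A=cv2.resize(s[255:365,215:315],(400,440),interpolation=cv2.INTER_CUBIC)
B=cv2.resize(t[208:268,220:274],(396,440),interpolation=cv2.INTER_CUBIC)
cv2.imwrite("pics/crop1.png",np.hstack([A,B]))
C=cv2.resize(s[135:295,310:430],(360,480));D=cv2.resize(t[210:290,335:465],(439,270))
D=cv2.copyMakeBorder(D,0,210,0,0,cv2.BORDER_CONSTANT)
cv2.imwrite("pics/crop2.png",np.hstack([C,D]))
E
```

```text
(no output)
```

View pics/crop1.png

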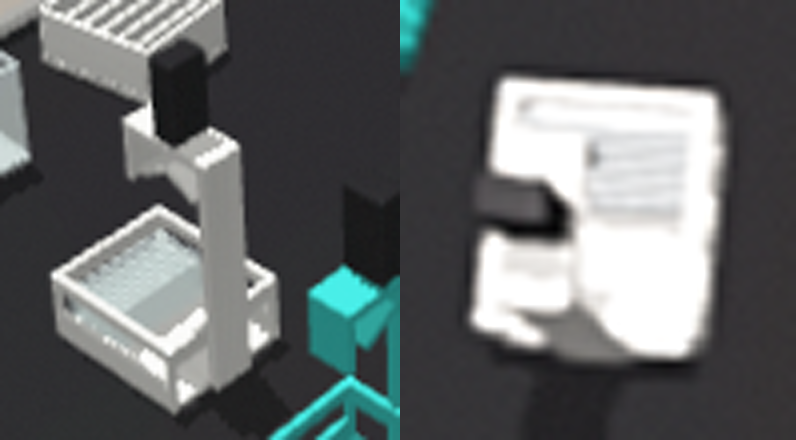

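View pics/crop2.png

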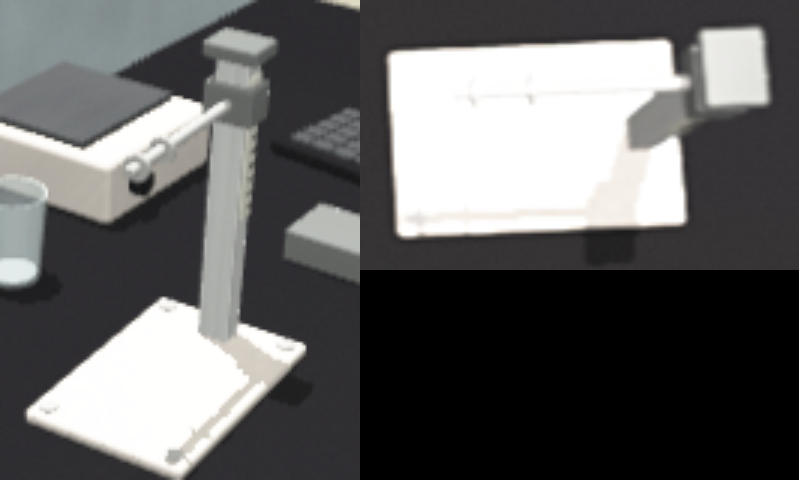

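The crops show the steel rack with its stem towards the robot, slides at the far end, and the C open to about world +x. The balance arm lies along about world y, with collars near top (369,237) and (386,236).

```bash
python3 - <<'E'
from h import *
S=vision.capture("side");T=vision.capture("top")
np.set_printoptions(precision=4,suppress=True)
sp=[(215+a/4,255+b/4) for a,b in[(52,275),(160,205),(278,275),(178,345)]]
P=[onz(S,*p,.04) for p in sp];print("rim side",np.array(P),[np.linalg.norm(P[i]-P[i-1]) for i in range(4)],"c",np.mean(P,0))
for a,b in[(500,78),(718,92),(697,355),(475,320)]:
    print("rim top",onz(T,220+a/7.333,208+b/7.333,.04)[:2],onz(T,220+a/7.333,208+b/7.333,0)[:2])
# black grip
def dark(c,box,th):
    x0,y0,x1,y1=box;g=c["pixels"][y0:y1,x0:x1].max(2);return g
g=dark(T,(228,226,246,246),0);print(g)
g=dark(S,(248,260,274,296),0);print(g[::2])
print("base", [onz(T,335+a/3.377,210+b/3.375,.012)[:2] for a,b in[(30,52),(310,40),(325,222),(40,237)]])
for a,b in[((33.8+335,237.3),(356.7,191)),((385.6,236.1),(365.7,184.3))]:
    print("collar",tri(T,a,S,b),onz(T,*a,.24))
E
```

```text
rim side [[0.5959 0.2468 0.04  ]
 [0.592  0.1709 0.04  ]
 [0.5036 0.1747 0.04  ]
 [0.5081 0.2448 0.04  ]] [np.float64(0.08777180051160699), np.float64(0.07606177137483514), np.float64(0.08838937219423022), np.float64(0.07023454951111435)] c [0.5499 0.2093 0.04  ]
rim top [0.6029 0.0965] [0.6116 0.0997]
rim top [0.5988 0.0161] [0.6073 0.0165]
rim top [0.5011 0.0222] [0.5063 0.0228]
rim top [0.5128 0.1031] [0.5184 0.1065]
[[ 55  53  51  45 128 255 255 255 255 255 255 255 255 255 255 255 252 235]
 [ 54  52  51  46 152 255 255 255 255 255 255 255 255 255 255 255 255 218]
 [ 55  54  50  49 163 255 255 255 255 255 255 255 255 255 255 255 255 196]
 [ 54  54  47  60 176 255 255 255 255 255 255 255 255 255 255 255 255 187]
 [ 55  53  49  62 171 255 255 255 255 255 255 255 255 255 255 255 255 193]
 [ 53  53  54  65 118 188 231 247 255 255 255 255 255 255 255 255 255 224]
 [ 53  53  67  77  83  89  96 117 146 162 162 173 241 255 255 255 251 225]
 [ 52  54  71  82  83  81  82  80  83  83  80  67 132 255 255 255 249 226]
 [ 52  55  73  85  87  87  87  88  87  90  89  64  57 153 253 255 249 222]
 
[... 2411 characters left out ...]
4  33  86 144
  160 224 203 229 180  87  49  49]
 [138 137 140 144 147 161 161 124  76  26  26  27  32  86 151 173 174 175
  174 176 175 175 188 250 237 222]
 [137 137 139 138 138 141 144 146 159 137 127 147 174 173 174 173 175 175
  174 182 238 241 251 250 235 213]
 [138 137 139 138 139 142 146 148 150 147 148 147 150 159 167 181 237 239
  251 251 250 235 214 172 140 139]]
base [array([ 0.5921, -0.0555]), array([ 0.6056, -0.2851]), array([ 0.4564, -0.2931]), array([ 0.4412, -0.0644])]
collar (array([ 0.52  , -0.1008,  0.2356]), np.float64(0.0009256398028090433)) [ 0.5197 -0.1001  0.24  ]
collar (array([ 0.5219, -0.1387,  0.2381]), np.float64(0.0030755715767789423)) [ 0.5229 -0.1377  0.24  ]
```

```bash
python3 - <<'E'
from h import *
S=vision.capture("side");T=vision.capture("top")
np.set_printoptions(precision=4,suppress=True)
for a,b in[(100,78),(318,92),(297,355),(75,320)]:
    print("rim top",onz(T,220+a/7.333,208+b/7.333,.04)[:2],onz(T,220+a/7.333,208+b/7.333,0)[:2])
print("grip top",tri(T,(234.6,234.9),S,(259,268)),onz(T,234.6,234.9,.19))
g=T["pixels"][205:270,220:275].min(2);m=(g>180).astype(np.uint8)
c=max(cv2.findContours(m,0,1)[0],key=cv2.contourArea);print(cv2.minAreaRect(c))
def fit(c,pts,z):
    w=np.array([onz(c,u,v,z)[:2] for u,v in pts]);vx,vy,x,y=cv2.fitLine(w.astype(np.float32),2,0,.01,.01).ravel();return np.degrees(np.arctan2(vy,vx)),x,y
# edges with subpixel
G=T["pixels"].min(2).astype(float)
def cross(line,th=150):
    i=np.where((line[:-1]-th)*(line[1:]-th)<=0)[0]
    return [k+(th-line[k])/(line[k+1]-line[k]) for k in i if line[k+1]!=line[k]]
L=[(228+cross(G[v,228:240])[0],v) for v in range(222,229)]
Rr=[(255+cross(G[v,255:275])[-1],v) for v in range(223,254)]
U=[(u,210+cross(G[210:225,u])[0]) for u in range(236,264)]
print("left z.04",fit(T,L,.04));print("right z0",fit(T,Rr,0),"z.04",fit(T,Rr,.04));print("far z.04",fit(T,U,.04))
B=[(u,215+cross(G[215:232,u])[0]) for u in range(350,415)]
print("base far",fit(T,B,.012))
B=[(338+cross(G[v,338:352])[0],v) for v in range(230,275)]
print("base left",fit(T,B,.012))
B=[(u,270+cross(G[270:290,u])[-1]) for u in range(355,395)]
print("base near z0",fit(T,B,0.0),"z12",fit(T,B,.012))
E
```

```text
rim top [0.6007 0.2436] [0.6093 0.2518]
rim top [0.5966 0.1633] [0.6051 0.1687]
rim top [0.4991 0.1672] [0.5042 0.1728]
rim top [0.5107 0.2483] [0.5163 0.2566]
grip top (array([0.5306, 0.2098, 0.1872]), np.float64(0.0011867938713610434)) [0.5296 0.2089 0.19  ]
((26.70792007446289, 31.920791625976562), (30.846153259277344, 36.119850158691406), 5.710593223571777)
left z.04 (np.float32(-3.0588691), np.float32(0.5831533), np.float32(0.246397))
right z0 (np.float32(-2.4824717), np.float32(0.5557478), np.float32(0.16963387)) z.04 (np.float32(-2.4824972), np.float32(0.54890776), np.float32(0.16417299))
far z.04 (np.float32(85.28313), np.float32(0.599517), np.float32(0.20078792))
base far (np.float32(-86.59282), np.float32(0.60057807), np.float32(-0.16094428))
base left (np.float32(3.480706), np.float32(0.51822394), np.float32(-0.0563603))
base near z0 (np.float32(-86.773125), np.float32(0.44761285), np.float32(-0.14058688)) z12 (np.float32(-86.77312), np.float32(0.4466252), np.float32(-0.1391716))
```

arm_command:
  moves: [0,0.2,-0.197,-0.177,0,0,0,0,0.2,-0.197,-0.177,0,0,0,0,0.2,-0.197,-0.177,0,0,0,0,0.2,-0.197,-0.177,0,0,0,0,0.2,-0.197,-0.177,0,0,0,0,0.2,-0.197,-0.177,0,0,0,0,0.2,-0.197,-0.177,0,0,0,0,0.2,-0.197,-0.177,0,0,0]

```text
clock: 0.97
position: [0.3583, -0.3787, 0.4024]
tool_rot: [180.0, -0.0, 21.7]
contact_force: [0.9, -0.2, 0.1]
opening: 0.998
gripper_force: 0.0
```

arm_command:
  moves: [0,0.232,-0.244,0,0,0,0,0,0.232,-0.244,0,0,0,0,0,0.232,-0.244,0,0,0,0,0,0.232,-0.244,0,0,0,0,0,0.232,-0.244,0,0,0,0,0,0.232,-0.244,0,0,0,0,0,0.232,-0.244,0,0,0,0,0,0.232,-0.244,0,0,0,0]

```text
clock: 1.63
position: [0.4786, -0.0786, 0.4016]
tool_rot: [180.0, -0.0, 21.7]
contact_force: [1.7, -0.1, 0.4]
opening: 0.998
gripper_force: 0.0
```

```bash
cat >> h.py <<'E'
def goto(p,rpy):
    "shift (tool axes, units of .12 m) and turn (units of 4 deg) from measured pose"
    s=r.read_state(); A=rot(s["tool_rot"]); d=A.T@(np.array(p)-s["position"])
    w=np.degrees(R.from_matrix(A.T@rot(rpy)).as_rotvec())
    print("at",s["position"].round(4),s["tool_rot"].round(2),"shift",(d/.12).round(3),"len",np.linalg.norm(d).round(3),"turn",(w/4).round(3))
    print("t",round(s["clock"],2),"F",s["contact_force"].round(2),"M",s["ft_torque"].round(3),"op",round(s["opening"],3),"gf",s["gripper_force"])
E
python3 -c "
from h import *
goto([.531,.2098,.28],[180,0,-3.2])"
```

```text
at [ 0.4786 -0.0786  0.4016] [ 1.7997e+02 -3.0000e-02  2.1690e+01] shift [ 1.294 -2.072  1.013] len 0.317 turn [ 5.000e-03 -9.000e-03  6.221e+00]
t 1.63 F [ 1.74 -0.09  0.37] M [ 0.006 -0.026 -0.001] op 0.998 gf 0.0
```

arm_command:
  moves: [0,0.162,-0.259,0.127,0,0,0,0,0.162,-0.259,0.127,0,0,0,0,0.162,-0.259,0.127,0,0,0,0,0.162,-0.259,0.127,0,0,0,0,0.162,-0.259,0.127,0,0,0,0,0.162,-0.259,0.127,0,0,0,0,0.162,-0.259,0.127,0,0,0,0,0.162,-0.259,0.127,0,0,0]

```text
clock: 2.3
position: [0.531, 0.2097, 0.2787]
tool_rot: [180.0, -0.0, 21.7]
contact_force: [1.0, 0.0, 1.1]
opening: 1.001
gripper_force: 0.0
```

arm_command:
  moves: [0.3,0,0,0,0,0,0.889,0.3,0,0,0,0,0,0.889,0.3,0,0,0,0,0,0.889,0.3,0,0,0,0,0,0.889,0.3,0,0,0,0,0,0.889,0.3,0,0,0,0,0,0.889,0.3,0,0,0,0,0,0.889,0.3,0,0,0,0,0,0]

```text
clock: 2.97
position: [0.5309, 0.2081, 0.2793]
tool_rot: [180.0, -0.0, -3.4]
contact_force: [0.8, -0.2, -0.8]
opening: 0.695
gripper_force: 0.0
```

```bash
python3 -c "
from h import *
goto([.531,.2098,.152],[180,0,-3.2])
S=vision.capture('side');T=vision.capture('top')
print(proj(T,[.531,.2098,.28]),proj(S,[.531,.2098,.28]))
A=cv2.resize(S['pixels'][180:360,190:340],(400,480));B=cv2.resize(T['pixels'][180:270,190:265],(400,480))
cv2.imwrite('pics/c3.png',np.hstack([A,B]))"
```

```text
at [0.5309 0.2081 0.2793] [180.    -0.    -3.35] shift [-0.    -0.014  1.061] len 0.127 turn [ 0.001 -0.001 -0.039]
t 2.97 F [ 0.79 -0.17 -0.78] M [ 0.038  0.035 -0.019] op 0.695 gf 0.0
[226.15710211 226.80668538] [256.24472714 225.67351885]
```

View pics/c3.png

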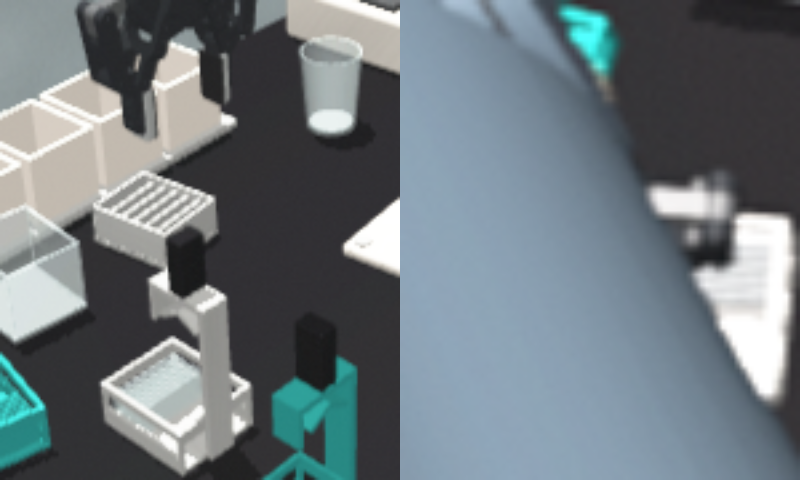

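The picture shows the fingertips straddling the line above the black grip. Their midpoint is at side px (257,224), against (256,226) expected. I'm descending.

arm_command:
  moves: [0.3,0,-0.004,0.17,0,0,0,0.3,0,-0.004,0.17,0,0,0,0.3,0,-0.004,0.17,0,0,0,0.3,0,0,0.17,0,0,0,0.3,0,0,0.16,0,0,0,0.3,0,0,0.12,0,0,0,0.3,0,0,0.08,0,0,0,0.3,0,0,0.02,0,0,0]

```text
clock: 3.73
position: [0.5304, 0.2091, 0.1506]
tool_rot: [179.9, 0.1, -3.1]
contact_force: [-0.3, 1.1, 0.4]
opening: 0.702
gripper_force: 0.0
```

arm_command:
  moves: [0.6,0,0,0,0,0,0,0.65,0,0,0,0,0,0,0.7,0,0,0,0,0,0,0.75,0,0,0,0,0,0,0.8,0,0,0,0,0,0,1,0,0,0,0,0,0,1,0,0,0,0,0,0,1,0,0,0,0,0,0]

```text
clock: 4.4
position: [0.5315, 0.2102, 0.1531]
tool_rot: [-179.9, -0.1, -3.2]
contact_force: [-1.4, 1.5, 6.2]
opening: 0.268
gripper_force: 60.0
```

```bash
python3 -c "
from h import *
goto([.531,.2098,.152],[180,0,-3.2])"
```

```text
at [0.5315 0.2102 0.1531] [-1.7993e+02 -9.0000e-02 -3.1700e+00] shift [-0.004  0.003  0.009] len 0.001 turn [-0.017 -0.023  0.008]
t 4.4 F [-1.43  1.47  6.24] M [ 0.169  0.162 -0.053] op 0.268 gf 60.00713288784027
```

arm_command:
  moves: [1,0,0,-0.04,0,0,0,1,0,0,-0.1,0,0,0,1,0,0,-0.2,0,0,0,1,0,0,-0.24,0,0,0,1,0,0,-0.24,0,0,0,1,0,0,-0.24,0,0,0,1,0,0,-0.2,0,0,0,1,0,0,-0.1,0,0,0]

```text
clock: 5.07
position: [0.5314, 0.2095, 0.3185]
tool_rot: [-179.9, -0.2, -3.2]
contact_force: [-0.3, -0.1, -4.0]
opening: 0.274
gripper_force: 59.2
```

```bash
cat >> h.py <<'E'
HANG=np.array([.5214,-.1178,.240]); BY=3.4; LT=.034
def seat_now():
    s=r.read_state(); return s["position"]+rot(s["tool_rot"])[:,2]*LT
def seat_goto(dx,dy,dz,pitch,yaw=BY):
    "seat at hang place + (dx,dy,dz) m in balance frame"
    A=rot([180,pitch,yaw]); p=HANG+rot([0,0,BY])@np.array([dx,dy,dz]); goto(p-A[:,2]*LT,[180,pitch,yaw])
    print("seat rel (balance frame)",(rot([0,0,BY]).T@(seat_now()-HANG)).round(4))
E
python3 -c "
from h import *
seat_goto(-.065,0,.045,18.3)"
```

```text
at [0.5314 0.2095 0.3185] [-1.7993e+02 -1.5000e-01 -3.2000e+00] shift [-0.38   2.78   0.006] len 0.337 turn [-0.278 -4.609 -1.635]
t 5.07 F [-0.3  -0.15 -3.99] M [ 0.078  0.113 -0.041] op 0.274 gf 59.24153745174408
seat rel (balance frame) [0.0295 0.3262 0.0445]
```

arm_command:
  moves: [1,0,0.15,0,0,0,0,1,0,0.25,0,0,0,0,1,0,0.15,0,0,0,0,1,0,0,0,-0.05,-0.9,-0.33,1,0,0,0,-0.05,-0.95,-0.33,1,0,0,0,-0.05,-0.95,-0.33,1,0,0,0,-0.05,-0.9,-0.33,1,0,0,0,-0.05,-0.9,-0.3]

```text
clock: 5.73
position: [0.5273, 0.143, 0.3155]
tool_rot: [-180.0, 18.6, 3.4]
contact_force: [1.1, 0.9, -4.5]
opening: 0.275
gripper_force: 59.9
```

```bash
python3 -c "
from h import *
seat_goto(-.07,0,.045,18.3)"
```

```text
at [0.5273 0.143  0.3155] [-179.96   18.6     3.39] shift [-0.641  2.167  0.199] len 0.272 turn [-0.011  0.075 -0.003]
t 5.73 F [ 1.13  0.91 -4.46] M [ 0.013 -0.641 -0.041] op 0.275 gf 59.920175671577454
seat rel (balance frame) [0.0105 0.26   0.0433]
```

arm_command:
  moves: [1,-0.06,0.2,0.02,0,0,0,1,-0.09,0.31,0.028,0,0,0,1,-0.095,0.32,0.03,0,0,0,1,-0.095,0.32,0.03,0,0,0,1,-0.095,0.32,0.03,0,0,0,1,-0.09,0.31,0.028,0,0,0,1,-0.075,0.25,0.022,0,0,0,1,-0.04,0.137,0.01,0,0,0]

```text
clock: 6.4
position: [0.4604, -0.1255, 0.317]
tool_rot: [179.9, 18.5, 3.0]
contact_force: [-0.3, 0.3, -2.7]
opening: 0.273
gripper_force: 60.1
```

arm_command:
  moves: [1,0,0,0,0,0.02,0,1,0,0,0,0,0.02,0,1,0,0,0,0,0.02,0,1,0,0,0,0,0,0]

```text
clock: 6.73
position: [0.4625, -0.1194, 0.3168]
tool_rot: [-179.9, 18.2, 3.5]
contact_force: [0.0, 0.1, -3.4]
opening: 0.273
gripper_force: 60.2
```

```bash
python3 -c "
from h import *
seat_goto(0,0,.035,18.3)
S=vision.capture('side');T=vision.capture('top')
cv2.imwrite('pics/side4.png',S['pixels']);cv2.imwrite('pics/top4.png',T['pixels'])
for n,c in(('S',S),('T',T)):
  print(n,'seat',proj(c,seat_now()),'hang',proj(c,HANG))
A=cv2.resize(S['pixels'][125:285,300:433],(400,480),interpolation=2);B=cv2.resize(T['pixels'][200:290,350:425],(400,480),interpolation=2)
cv2.imwrite('pics/c4.png',np.hstack([A,B]))"
```

```text
at [ 0.4625 -0.1194  0.3168] [-179.91   18.16    3.48] shift [ 0.575  0.017 -0.105] len 0.07 turn [-0.016 -0.034  0.02 ]
t 6.73 F [ 0.02  0.13 -3.42] M [ 0.    -0.554  0.007] op 0.273 gf 60.21509528160095
seat rel (balance frame) [-0.0695  0.0019  0.0445]
S seat [388.42133064 176.01803871] hang [360.24436965 186.53898677]
T seat [380.6476899  265.49406818] hang [376.70672864 236.6422437 ]
```

View pics/c4.png

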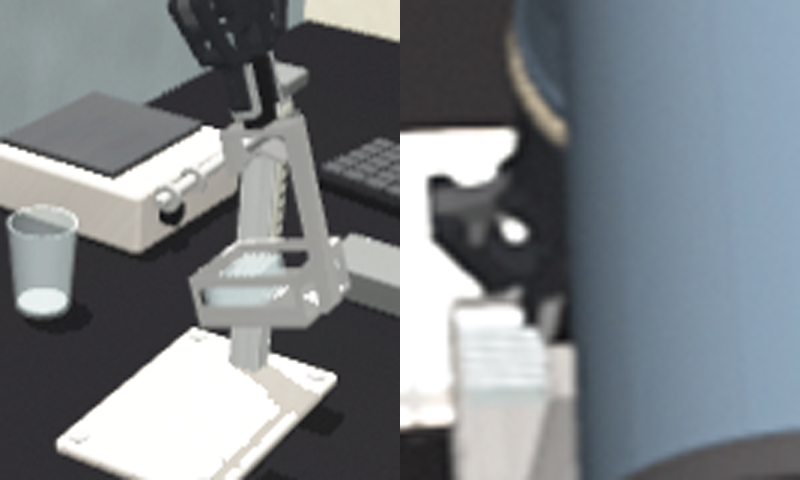

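The picture shows the rack leaning the right way, basket towards the robot and front end down. Its lip (crop ~(232,165)) is above and behind the arm. I'm entering now.

arm_command:
  moves: [1,0.04,0.002,-0.007,0,0,0,1,0.08,0.003,-0.015,0,0,0,1,0.09,0.003,-0.016,0,0,0,1,0.09,0.003,-0.016,0,0,0,1,0.09,0.003,-0.016,0,0,0,1,0.09,0.003,-0.016,0,0,0,1,0.07,0,-0.013,0,0,0,1,0.025,0,-0.006,0,0,0]

```text
clock: 7.5
position: [0.5333, -0.1181, 0.3064]
tool_rot: [-179.9, 18.2, 3.4]
contact_force: [0.1, 0.1, -3.2]
opening: 0.272
gripper_force: 60.2
```

arm_command:
  moves: [1,0,0,0,0,0,0,1,0,0,0,0,0,0]

```text
clock: 7.67
position: [0.5317, -0.1186, 0.3071]
tool_rot: [-180.0, 18.2, 3.4]
contact_force: [0.3, -0.4, -3.8]
opening: 0.28
gripper_force: 60.2
```

```bash
python3 -c "
from h import *
seat_goto(0,0,.0,18.3)
S=vision.capture('side');T=vision.capture('top')
cv2.imwrite('pics/side5.png',S['pixels']);cv2.imwrite('pics/top5.png',T['pixels'])
for n,c in(('S',S),('T',T)):
  print(n,'seat',proj(c,seat_now()),'hang',proj(c,HANG))
A=cv2.resize(S['pixels'][120:240,320:420],(500,600),interpolation=2)
B=cv2.resize(T['pixels'][215:285,355:395],(300,525),interpolation=2);B=cv2.copyMakeBorder(B,0,75,0,0,0)
cv2.imwrite('pics/c5.png',np.hstack([A,B]))"
```

```text
at [ 0.5317 -0.1186  0.3071] [-179.95   18.21    3.37] shift [ 0.094 -0.011  0.274] len 0.035 turn [-0.014 -0.023 -0.008]
t 7.67 F [ 0.28 -0.37 -3.78] M [ 0.074 -0.576  0.01 ] op 0.28 gf 60.20107626914978
seat rel (balance frame) [-0.0004 -0.0013  0.0348]
S seat [361.54844754 172.1927901 ] hang [360.24436965 186.53898677]
T seat [379.40352129 234.09688029] hang [376.70672864 236.6422437 ]
```

View pics/c5.png

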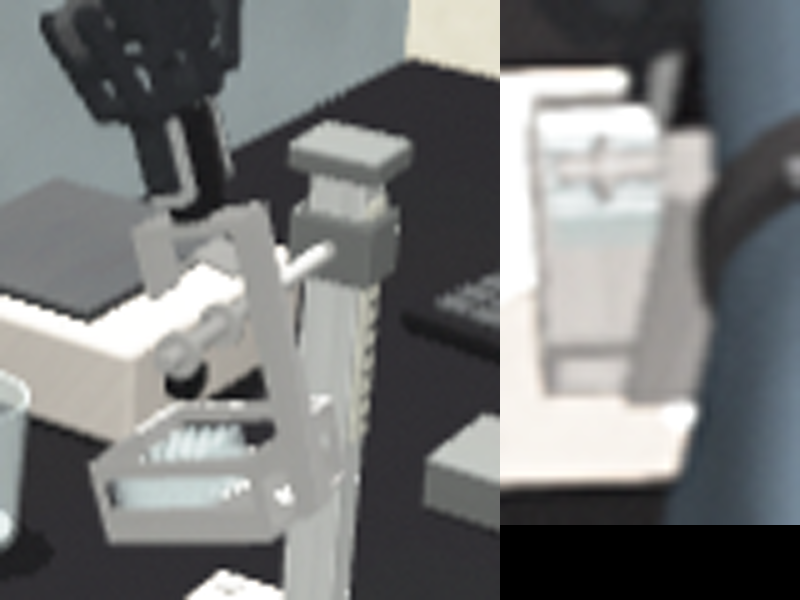

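The collars at side (355,190) and (365,184) straddle the hook as predicted: midpoint (360,187), against hang_place projected at (360,186.5). The basket's edge in the top view fits too, so I'm lowering.

arm_command:
  moves: [1,0.008,-0.0015,0.024,0,0,0,1,0.009,-0.0015,0.028,0,0,0,1,0.009,-0.0015,0.028,0,0,0,1,0.009,-0.0015,0.028,0,0,0,1,0.009,-0.0015,0.028,0,0,0,1,0.009,0,0.028,0,0,0,1,0.009,0,0.024,0,0,0,1,0.005,0,0.012,0,0,0]

```text
clock: 8.43
position: [0.5317, -0.1177, 0.2814]
tool_rot: [-179.9, 18.2, 3.4]
contact_force: [0.0, 1.5, -3.7]
opening: 0.276
gripper_force: 60.2
```

```bash
python3 -c "
from h import *
seat_goto(0,0,.0,18.3)"
```

```text
at [ 0.5317 -0.1177  0.2814] [-179.95   18.22    3.36] shift [ 0.027 -0.004  0.071] len 0.009 turn [-0.016 -0.021 -0.01 ]
t 8.43 F [ 0.02  1.53 -3.69] M [ 0.05  -0.63  -0.012] op 0.276 gf 60.207438468933105
seat rel (balance frame) [-0.0004 -0.0005  0.0091]
```

arm_command:
  moves: [1,0.0052,0,0.0158,0,0,0,1,0.0052,0,0.0158,0,0,0,1,0.0052,0,0.0158,0,0,0,1,0.0052,0,0.0158,0,0,0,1,0.0052,0,0.0158,0,0,0,1,0.0052,0,0.0158,0,0,0,1,0.0052,0,0.0158,0,0,0,1,0.0026,0,0.008,0,0,0]

```text
clock: 9.1
position: [0.5319, -0.1177, 0.2668]
tool_rot: [-180.0, 18.2, 3.4]
contact_force: [-0.1, 0.2, -2.0]
opening: 0.275
gripper_force: 60.2
```

arm_command:
  moves: [1,0,0,0,0,0,0]

```text
clock: 9.18
position: [0.5319, -0.1177, 0.2668]
tool_rot: [-180.0, 18.2, 3.4]
contact_force: [0.9, -0.3, -3.6]
opening: 0.271
gripper_force: 60.2
```

```bash
python3 -c "
from h import *
seat_goto(0,0,-.03,18.3)
c=[vision.capture('side') for _ in range(1)]
F=[];
for _ in range(8): vision.capture('side'); s=r.read_state(); F.append(np.r_[s['contact_force'],s['ft_torque']])
print(np.mean(F,0).round(3),np.std(F,0).round(2))
cv2.imwrite('pics/side6.png',c[0]['pixels'])"
```

```text
at [ 0.5319 -0.1177  0.2668] [-179.96   18.17    3.36] shift [ 0.065 -0.004  0.194] len 0.025 turn [-0.014 -0.031 -0.01 ]
t 9.18 F [ 0.92 -0.26 -3.59] M [ 0.034 -0.74   0.02 ] op 0.271 gf 60.201852321624756
seat rel (balance frame) [-0.0001 -0.0005 -0.0055]
[ 0.524  0.092 -2.749  0.022 -0.721 -0.004] [0.32 0.48 0.23 0.04 0.04 0.02]
```

arm_command:
  moves: [1,0.0055,0,0.0114,0,0,0,1,0.0055,0,0.0114,0,0,0,1,0.0055,0,0.0114,0,0,0,1,0.0055,0,0.0114,0,0,0,1,0.0055,0,0.0114,0,0,0,1,0.0055,0,0.0114,0,0,0,1,0.0055,0,0.0114,0,0,0,1,0.0055,0,0.0114,0,0,0]

```text
clock: 10.3
position: [0.5335, -0.1176, 0.2548]
tool_rot: [-180.0, 18.2, 3.4]
contact_force: [0.1, 0.5, -1.3]
opening: 0.272
gripper_force: 60.5
```

```bash
cat >> h.py <<'E'
def avg(n=12):
    F=[]
    for _ in range(n): vision.capture('side'); s=r.read_state(); F.append(np.r_[s['contact_force'],s['ft_torque']])
    print("avg",np.mean(F,0).round(3))
E
python3 -c "
from h import *
avg();seat_goto(0,0,-.03,18.3)"
```

```text
avg [ 7.650e-01  1.590e-01 -1.255e+00  4.400e-02 -5.760e-01 -1.000e-03]
at [ 0.5334 -0.1176  0.255 ] [-179.96   18.18    3.36] shift [ 0.022 -0.004  0.104] len 0.013 turn [-0.014 -0.03  -0.01 ]
t 10.9 F [ 0.39  0.43 -0.9 ] M [ 0.054 -0.57  -0.025] op 0.273 gf 60.52597761154175
seat rel (balance frame) [ 0.0014 -0.0005 -0.0173]
```

arm_command:
  moves: [1,0.0034,0,0.0099,0,0,0,1,0.0034,0,0.0099,0,0,0,1,0.0034,0,0.0099,0,0,0,1,0.0034,0,0.0099,0,0,0,1,0.0034,0,0.0099,0,0,0,1,0.0034,0,0.0099,0,0,0,1,0.0034,0,0.0099,0,0,0,1,0.0034,0,0.0099,0,0,0]

```text
clock: 11.57
position: [0.5335, -0.1176, 0.2448]
tool_rot: [-180.0, 18.2, 3.4]
contact_force: [1.3, -0.4, 1.0]
opening: 0.272
gripper_force: 60.6
```

```bash
python3 -c "
from h import *
avg(16);seat_goto(0,0,-.03,18.3)
S=vision.capture('side')
s=r.read_state();A=rot(s['tool_rot']);Rr=A@rot([180,0,0]).T if 0 else A@np.diag([1,-1,-1])
k=5;x0,y0=325,135
I=cv2.resize(S['pixels'][y0:y0+118,x0:x0+100],None,fx=k,fy=k,interpolation=2)
for p in [(45,38,0),(45,38,40),(45,-38,40),(-45,38,0),(-45,38,40),(-45,12,143),(8,12,143),(8,12,108),(-22,12,125),(-45,-38,40)]:
  w=s['position']+Rr@((np.array(p)-[-22,0,153])/1000); u=(proj(S,w)-[x0,y0]+.5)*k
  cv2.drawMarker(I,tuple(int(v) for v in u),(0,0,255),0,10,1)
cv2.imwrite('pics/c7.png',I)"
```

```text
avg [-0.518  0.137  0.008  0.035 -0.194 -0.008]
at [ 0.5335 -0.1176  0.2449] [-179.96   18.18    3.36] shift [-0.005 -0.004  0.024] len 0.003 turn [-0.014 -0.029 -0.011]
t 12.37 F [-0.75  0.41  0.02] M [ 0.029 -0.17   0.012] op 0.27 gf 60.619468688964844
seat rel (balance frame) [ 0.0015 -0.0005 -0.0274]
```

View pics/c7.png

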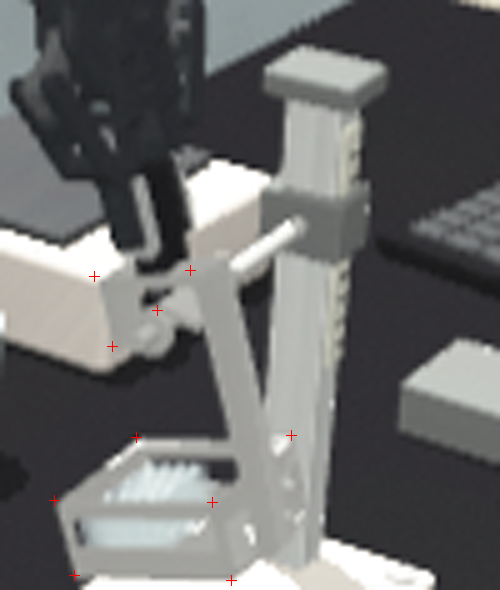

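The overlay fits: basket corners, lip and stem lie within about 1.5 px of the predictions at 18° lean, with the collars either side of the hook. Vertical force is about 0, so the arm carries the weight. I'll relieve the small sideways force with a tiny -x nudge.

arm_command:
  moves: [1,-0.0015,0,0.0005,0,0,0,1,-0.0015,0,0.0005,0,0,0,1,0,0,0,0,0,0]

```text
clock: 12.67
position: [0.5335, -0.1176, 0.2449]
tool_rot: [-180.0, 18.1, 3.4]
contact_force: [1.2, -0.0, 0.2]
opening: 0.273
gripper_force: 60.7
```

```bash
python3 -c "
from h import *
avg(16);seat_goto(0,0,-.03,18.3)"
```

```text
avg [ 1.346  0.009  0.157  0.026 -0.697  0.006]
at [ 0.5334 -0.1176  0.2449] [-179.96   18.16    3.36] shift [-0.003 -0.004  0.024] len 0.003 turn [-0.014 -0.035 -0.01 ]
t 13.47 F [ 1.91  1.23 -0.58] M [ 0.029 -0.864  0.004] op 0.276 gf 60.741108655929565
seat rel (balance frame) [ 0.0014 -0.0005 -0.0274]
```

arm_command:
  moves: [1,0.0018,0,-0.0006,0,0,0,1,0,0,0,0,0,0]

```text
clock: 13.63
position: [0.5334, -0.1176, 0.2449]
tool_rot: [-180.0, 18.2, 3.4]
contact_force: [0.9, -0.7, -0.4]
opening: 0.278
gripper_force: 60.7
```

```bash
python3 -c "
from h import *
avg(20);seat_goto(0,0,-.03,18.3)"
```

```text
avg [ 1.618  0.24  -0.207  0.028 -0.746  0.003]
at [ 0.5334 -0.1176  0.2449] [-179.96   18.18    3.36] shift [-0.004 -0.004  0.024] len 0.003 turn [-0.014 -0.03  -0.01 ]
t 14.63 F [ 1.98  0.54 -0.35] M [ 0.065 -0.719 -0.01 ] op 0.276 gf 60.70285677909851
seat rel (balance frame) [ 0.0014 -0.0004 -0.0274]
```

arm_command:
  moves: [1,0.0025,0,-0.0008,0,0,0,1,0,0,0,0,0,0]

```text
clock: 14.8
position: [0.5335, -0.1176, 0.2448]
tool_rot: [-180.0, 18.2, 3.4]
contact_force: [1.2, -0.3, 0.1]
opening: 0.273
gripper_force: 60.7
```

```bash
python3 -c "
from h import *
avg(10);avg(10);seat_goto(0,0,-.03,18.3)"
```

```text
avg [-0.415  0.418 -0.261  0.022 -0.28  -0.019]
avg [-1.289  0.309 -0.116  0.037 -0.019 -0.013]
at [ 0.5336 -0.1176  0.2449] [-179.96   18.19    3.36] shift [-0.006 -0.004  0.025] len 0.003 turn [-0.014 -0.027 -0.011]
t 15.8 F [-1.95  0.28 -0.45] M [ 0.03   0.052 -0.011] op 0.274 gf 60.576499700546265
seat rel (balance frame) [ 0.0016 -0.0005 -0.0274]
```

arm_command:
  moves: [1,-0.0011,0,0.0003,0,0,0,1,0,0,0,0,0,0]

```text
clock: 15.97
position: [0.5336, -0.1176, 0.2449]
tool_rot: [-180.0, 18.2, 3.4]
contact_force: [-1.0, 0.5, 0.3]
opening: 0.274
gripper_force: 60.6
```

```bash
python3 -c "
from h import *
avg(10);avg(10);avg(10);seat_goto(0,0,-.03,18.3)"
```

```text
avg [-1.668e+00  1.130e-01 -7.000e-02  2.200e-02  1.600e-02  1.000e-03]
avg [-1.589  0.04   0.263  0.005  0.036 -0.007]
avg [-1.585 -0.051 -0.205  0.006  0.05  -0.005]
at [ 0.5336 -0.1176  0.2449] [-179.96   18.18    3.36] shift [-0.005 -0.004  0.025] len 0.003 turn [-0.014 -0.03  -0.01 ]
t 17.47 F [-1.12  0.44 -0.84] M [ 0.043  0.084 -0.002] op 0.273 gf 60.586005449295044
seat rel (balance frame) [ 0.0016 -0.0005 -0.0274]
```

arm_command:
  moves: [1,-0.0012,0,0.0004,0,0,0,1,0,0,0,0,0,0]

```text
clock: 17.63
position: [0.5336, -0.1176, 0.2449]
tool_rot: [-180.0, 18.2, 3.4]
contact_force: [-1.4, -0.1, -0.1]
opening: 0.276
gripper_force: 60.6
```

```bash
python3 -c "
from h import *
avg(8);avg(8);seat_goto(0,0,-.03,18.3)"
```

```text
avg [-0.875  0.114 -0.476  0.021 -0.161 -0.016]
avg [-0.487 -0.148 -0.03   0.01  -0.236 -0.005]
at [ 0.5336 -0.1176  0.2449] [-179.96   18.16    3.35] shift [-0.005 -0.004  0.025] len 0.003 turn [-0.014 -0.034 -0.011]
t 18.43 F [ 0.63  0.37 -1.03] M [-0.007 -0.323 -0.027] op 0.272 gf 60.63968539237976
seat rel (balance frame) [ 0.0015 -0.0005 -0.0274]
```

Sideways force is near zero, so I'm releasing gently.

arm_command:
  moves: [0.7,0,0,0,0,0,0,0.68,0,0,0,0,0,0,0.66,0,0,0,0,0,0,0.6,0,0,0,0,0,0,0.55,0,0,0,0,0,0,0.5,0,0,0,0,0,0,0.5,0,0,0,0,0,0]

```text
clock: 19.02
position: [0.5335, -0.1176, 0.2449]
tool_rot: [-180.0, 18.2, 3.4]
contact_force: [-0.0, -0.2, 0.4]
opening: 0.5
gripper_force: 0.0
```

```bash
python3 -c "
from h import *
avg(8);seat_goto(0,0,-.03,18.3)
S=vision.capture('side');cv2.imwrite('pics/c8.png',cv2.resize(S['pixels'][135:253,325:425],None,fx=5,fy=5,interpolation=2))"
```

```text
avg [-0.051  0.18  -0.078  0.019 -0.34   0.012]
at [ 0.5335 -0.1176  0.2449] [-179.96   18.17    3.36] shift [-0.004 -0.004  0.024] len 0.003 turn [-0.014 -0.031 -0.01 ]
t 19.42 F [ 0.35 -0.19  0.42] M [ 0.054 -0.337  0.037] op 0.496 gf 0.0
seat rel (balance frame) [ 0.0015 -0.0005 -0.0274]
```

View pics/c8.png

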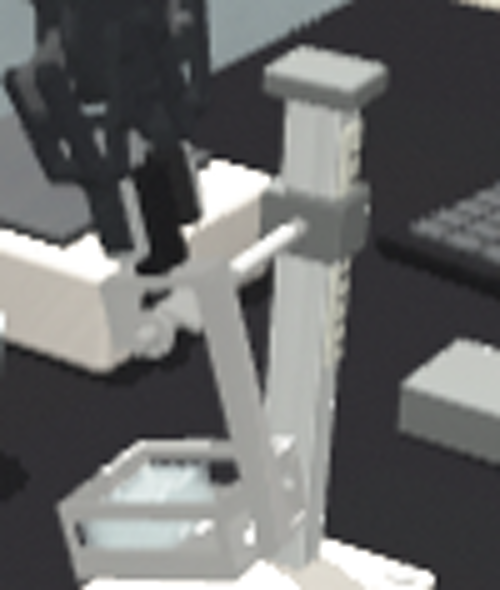

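The rack hangs unchanged with the fingers open: basket corner still at crop (58,505), stem in the same place. I'm retreating along the tool axis.

arm_command:
  moves: [0.5,0,0,-0.04,0,0,0,0.5,0,0,-0.08,0,0,0,0.5,0,0,-0.12,0,0,0,0.5,0,0,-0.15,0,0,0,0.5,0,0,-0.15,0,0,0,0.5,0,0,-0.15,0,0,0,0.5,0,0,-0.12,0,0,0,0.5,0,0,-0.05,0,0,0]

```text
clock: 20.13
position: [0.5668, -0.1156, 0.3455]
tool_rot: [-180.0, 18.0, 3.4]
contact_force: [-0.1, 0.0, -0.4]
opening: 0.501
gripper_force: 0.0
```

```bash
python3 -c "
from h import *
from plant import workorder
a=vision.capture('side')['pixels'][170:253,325:425].astype(int)
avg(8)
b=vision.capture('side')['pixels'][170:253,325:425].astype(int)
old=cv2.imread('pics/side6.png')
print('motion',abs(a-b).max(),abs(a-b).mean())
if abs(a-b).mean()<1.5: print(workorder.job_done())"
```

```text
avg [-0.125  0.251 -0.088  0.039 -0.319  0.008]
motion 20 0.6034136546184738
the job is handed in; nothing more can be done
None
```

The rack hangs from the balance arm between the collars. It stayed at rest after release, the gripper is clear of it, and I handed the job in at about 20 s of robot time; the call returned no verdict.

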